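Charge the capped deburring bowl with seat rings

TASK

Load the bench deburring machine: raise its clear hood gently to its stop, press the safety lid down and turn it anticlockwise to release it, take it off, and put every small seat ring that lies loose on the bench into the bowl. Then refit the lid with its lugs in the slots, press it down and turn it clockwise until it springs up into its catch, and only then lower the hood gently all the way down onto its stop. Do not disturb the larger test ring, the V-block or the gauge block.

Things in the scene. Friction and masses are not known exactly. Their poses are not given: they have to be found in the camera images.
- machine: Grey bench machine, fixed. Origin: bench level, on the axis of its round bowl; x to its rear (hinge side), z up. Housing 45 mm high, x -85 to 115, y +-85 mm. Bowl 73 mm wide, floor 8 mm above the bench. Aluminium collar round the mouth, 91 mm across, top at 63 mm, in a black sprung bellows 103 mm across that lifts the lid (6 N when locked, 1.2 N more per mm). Bumpers 71 mm high at x -60, y +-70.
- slot_mark (a point): Point on the bowl's axis at the collar's top. Its x axis points along the two opposite slots for the lid's lugs, 30 deg anticlockwise (from above) of the machine's x; radial ribs on the housing mark them. The lid goes in and out only with its x axis on this line (either way round), within about 3 deg; 2 mm clearance beside the lugs.
- catch_mark (a point): Same point. Its x axis points along the two catches, 60 deg clockwise (from above) of the slots, marked by round studs. The locked lid has its x axis on this line (either way round). Solid stops end the turn at slots and catches. The lugs sit in catch notches 5.5 mm deep, so the lid turns only while held 6 to 8.5 mm below its locked height; it bottoms at 9 mm.
- lid: Round lid, 0.18 kg. Origin: centre of underside, z up. Flange 104 mm across, from 19 to 25 mm up; grip bar on it 70 long (x), 14 wide (y), up to 51.5 mm. Below: spigot 69 mm across; lugs 13 wide, 5 thick, under the bar's ends, reaching x +-41 mm at the underside. Locked, origin is 54 mm above the bench; unpressed in the slots 3 to 4 mm higher. Stands on its spigot on a flat surface.
- hood (a joint): Hinge of the clear hood: 0 = down on its stop, grows as the front rises, 1.6 rad = open on its stop. A stiff friction hinge: the hood stays where it is left; 3 to 5 N at the handle moves it. It starts a little ajar. Reaching either stop faster than 1.5 rad/s is slamming.
- hood_handle (a point): Middle of the hood's steel bar handle: 10 mm thick round bar along the machine's y, 100 mm long, 40 mm in front of the hood's front face when closed. Moves on an arc about hood_hinge: with the hood down it is 205 mm in front of the hinge and 30 mm above it.
- hood_hinge (a point): Middle of the hood's hinge axis, which runs along the machine's y, 95 mm behind the bowl's axis and 80 mm above the bench. Hood 165 mm deep, 160 mm wide; its top is 37 mm above the hinge when down.
- ring_01: Small turned steel seat ring (two flanges with a groove between), 25 mm outside diameter, 10 mm high, lying flat on the bench; origin: centre of its underside, z up. May be absent. To be loaded.
- ring_02: Small turned steel seat ring (stepped, with dark radial holes), 25 mm outside diameter, 10 mm high, lying flat on the bench; origin: centre of its underside, z up. May be absent. To be loaded.
- ring_04: Small turned steel seat ring (grooved all round), 25 mm outside diameter, 10 mm high, lying flat on the bench; origin: centre of its underside, z up. May be absent. To be loaded.
- ring_05: Small turned steel seat ring (stepped, with dark radial holes), 25 mm outside diameter, 10 mm high, lying flat on the bench; origin: centre of its underside, z up. May be absent. To be loaded.
- test_ring: Larger turned steel ring, 36 mm across, 16 mm high: not to be moved. Origin: centre of its underside.
- v_block: Ground steel V-block, 45 x 40 x 34 mm: not to be moved. Origin: centre of its underside.
- gauge_block: Flat ground steel gauge block, 35 x 20 x 9 mm: not to be moved. Origin: centre of its underside.
- guard_edge (a point): Fixed: top of the front edge of the clear guard on the tall test stand that stands between the machine and some of the rings, 170 mm above the bench. The guard runs 150 mm back and to the left from here; the stand behind it is 400 mm high, with a ball lever reaching forward about 100 mm to the right of this edge and 60 mm farther back. Keep the arm in front of it.

How it is judged:
By the outcome, as a careful person would: the job done as asked, in the order asked, and still so for the second after the job is handed in, with the robot touching nothing.
Of ring_01, ring_02, ring_04, ring_05 only 2 to 4 are there at a start; the rules pass over those that are not, and their reading is None.
At some moment in a run one of ring_01, ring_02, ring_04, ring_05 may be knocked a few centimetres aside while the robot is not near it.
It also fails if it takes over 210 s, if anything falls off the work surface, if the arm or the gripper's body presses on something with over 40 N, if the wrist force passes 120 N, or if a joint passes its speed limit or range.

ROBOT

A 6-joint arm with a two-finger parallel gripper is mounted at the origin on a cart in front of the work surface, level with it; the furniture and walls round the work are solid. World frame = base frame: x ahead of the robot, y to its left, z up, the work surface at z = 0. Lengths are in m, angles in rad, forces in N, time in s.
With the tool pointing down it reaches from about 0.3 to 0.875 m from the base axis. Payload 6.4 kg.
Tool frame: the origin (TCP) lies midway between the tips of the shut fingers; the grasp point (between the pads) lies 19 mm behind it; z points along the fingers, y is the line along which they close (so a half turn about z gives the same grasp; the last joint's range is limited). The gripper opens to 85 mm and grips with 20 to 120 N. Pads are 22 mm wide; open, the fingers measure 114 mm over their backs; the gripper's body (76 mm by 85 mm) begins 54 mm behind the grasp point. The pads swing forward as they close: fully open they stand 13 mm farther back than shut.
Start: joints at [-1.448, 0.181, 1.607, -0, 1.354, -0.206], TCP at [0.186, -0.544, 0.231] pointing down, gripper open.
Joint ranges: [-2.99, 2.99], [-0.89, 2.07], [0.3, 2.58], [-1.14, 4.28], [0, 2.63], [-3.12, 3.12]. Speed limits (rad/s): [2.57, 2.57, 3.01, 3.14, 3.14, 3.14].

INTERFACE

Orientations are given as a unit quaternion [w, x, y, z].
In Python, from bench import ctrl gives the robot as it stands. The module is installed in compiled form; this text tells all that it offers.
- The arm moves only by the tool move_arm, never from a script. Its argument "plan" is one flat list of numbers, 6 for each row, row after row: the shift along the world's x, y, z in units of 50 mm (1.0 is 50 mm), then the turn, a rotation vector about the world's x, y, z in rad. A call has 1 to 10 rows; each row is the pose to reach, as a shift and turn from the pose commanded when the call began; what a row does not reach only later rows make up. A row lasts 1/8 s, in which the tool goes at most 62.5 mm and 10.7 degrees, less where a joint would pass 70% of its speed; a pose out of reach is approached as far as the arm can. A call with a gripper value outside its range is refused whole. "grip" is the finger opening in mm, from 0 to 85.4, set as the call begins (left out, the last holds). The fingers move at their own pace and stop on an object; the grip force is fixed at half the most. Time passes only in rows, so rows that repeat a pose let the fingers close. It gives the time, the measured TCP pose, the force, the opening and the grip force at its end, in the units of the state.
- ctrl.get_obs(): the state, without advancing time (a new reading comes with each control period).
- ctrl.camera(name): name is "side" or "top" or "wrist"; returns a dict with "pixels" (480x640x3 uint8, red, green, blue), "fx", "fy", "cx", "cy" (pixels), "origin" and "attitude" of the camera in the world. Camera axes: x right, y down, z forward; pixel columns grow to the right and rows downward; lengths in m; the calibration is good to about 2 mm. A picture is of the moment at which its call begins. There is no depth.
- ctrl.hand_in(): hands the job in; it is judged then, once.
The state is a dict: "time_s": time; "q": joint angles; "dq": joint speeds; "joint_efforts": joint torques, N m; "eef_pos": TCP position; "eef_rot": TCP orientation; "wrist_force": force on the tool from outside, world axes, zero at the start; "torque": the same for the moment, N m; "opening": opening from 0.0 (shut) to 1.0 (fully open); "grasp_force": force on a finger pad.
Only numpy, scipy, OpenCV 4.12 (cv2) and the standard library are available. Lean on these libraries where they do the work, as an engineer would, in place of code of your own. Each camera call takes 0.05 s, during which the arm holds its last target. There are 200 camera calls.

## Working session

There is one attempt and no reset: what is moved stays moved. The work goes in short steps, Python scripts to look and compute and a tool call to move; the robot and the scene stay as the last step left them, time stands still between calls to the robot, and variables do not carry over. Pictures are saved under pics/ and viewed, at most 14 in all, crops included, and the job is handed in when it is done.

Besides the shell and the picture viewer there is one more tool, called after "Call:" as name(argument=value, ...), one argument or row to a line, values as JSON. move_arm: Moves the arm, as the interface text tells. Its arguments: {"type":"object","properties":{"plan":{"type":"array"},"grip":{"type":"number"}},"required":["plan"]}

```bash
mkdir -p pics; cat > h.py <<'E'
import numpy as np, cv2
from scipy.spatial.transform import Rotation as R
from bench import ctrl
def rot(a):
    a=np.array(a,float)
    return a if a.shape==(3,3) else R.from_quat(a[[1,2,3,0]]).as_matrix()
def snap(n,f,crop=None,s=1):
    c=ctrl.camera(n); im=c['pixels'][:,:,::-1]
    np.savez('pics/'+f+'.npz',**{k:np.array(v) for k,v in c.items()})
    if crop: x0,y0,x1,y1=crop; im=im[y0:y1,x0:x1]
    if s!=1: im=cv2.resize(im,None,fx=s,fy=s,interpolation=cv2.INTER_CUBIC)
    cv2.imwrite('pics/'+f+'.png',im); return c
def load(f): return dict(np.load('pics/'+f+'.npz'))
def pix(c,u,v,z):
    d=rot(c['attitude'])@np.array([(u-c['cx'])/c['fx'],(v-c['cy'])/c['fy'],1]); o=np.array(c['origin'])
    return o+d*(z-o[2])/d[2]
def proj(c,p):
    q=rot(c['attitude']).T@(np.array(p)-c['origin']); return np.array([c['cx']+c['fx']*q[0]/q[2],c['cy']+c['fy']*q[1]/q[2]])
E
python3 - <<'E'
from h import *
print(ctrl.get_obs())
for n in ('top','side','wrist'):
    c=snap(n,n+'0'); print(n,c['fx'],c['cx'],c['cy'],c['origin'],c['attitude'])
E
```

```text
{'time_s': 0.0, 'q': array([-1.44828612e+00,  1.81567258e-01,  1.60800559e+00, -2.42135111e-06,
        1.35377267e+00, -2.06306444e-01]), 'dq': array([-0.00181482,  0.0005227 , -0.00142113, -0.00098136, -0.00152547,
        0.00014188]), 'joint_efforts': array([-9.36072502e-04, -4.44875050e+01, -3.51337874e+01, -5.32105860e-04,
        9.09333816e-03, -1.93322542e-06]), 'eef_pos': array([ 0.18562517, -0.54363748,  0.23037056]), 'eef_rot': array([-8.75713060e-04,  9.86514945e-01,  1.63668859e-01,  3.55291290e-05]), 'wrist_force': array([ 0.56087457, -0.43985668,  0.15960902]), 'torque': array([-0.02958129,  0.07325333, -0.01594888]), 'grasp_force': 0.0, 'opening': 1.00452018130127}
top 500.6407721374358 322.79528311987957 230.3975403181254 [-0.2431793  -0.39795247  1.54334453] [-0.22069014  0.80450548 -0.53313985  0.14081439]
side 615.3985764504353 324.8790728867937 237.0006981330382 [-0.25343006  1.21552066  0.81873844] [ 0.149895   -0.21041979  0.8143317  -0.51972963]
wrist 413.12248617848223 318.818828594297 238.2633845624034 [ 0.2642295  -0.51751372  0.37238618] [ 0.1322575   0.80262765 -0.57376344 -0.09535368]
```

View pics/top0.png

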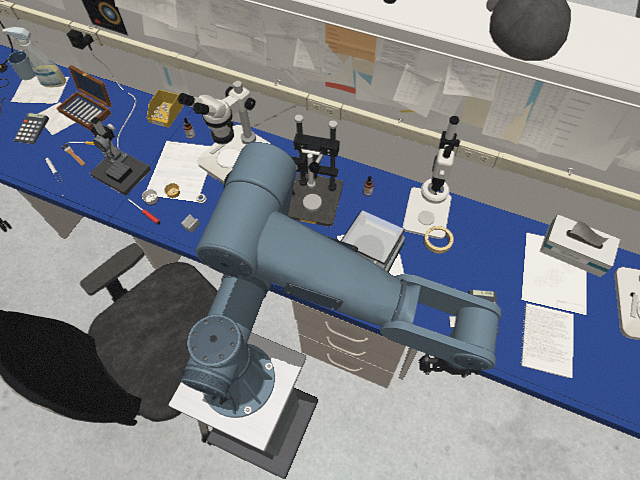

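View pics/side0.png

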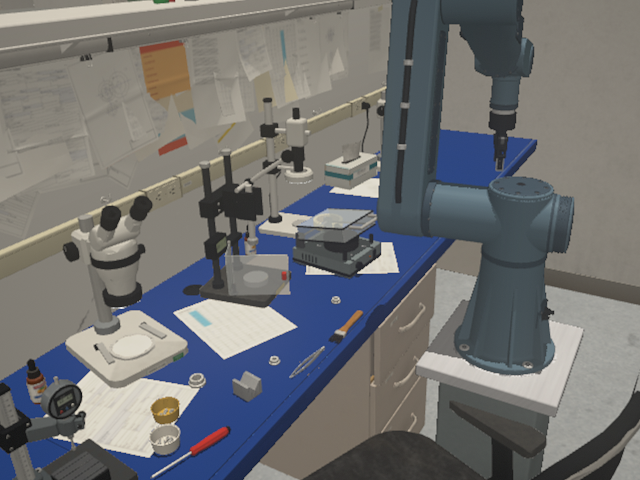

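The side view shows loose rings at about (336,299) and (274,360), the test ring at (197,380), the V-block at (247,385) and the machine at (337,240). The arm hides part of the scene in the top view.

```bash
python3 - <<'E'
from h import *
c=load('side0')
for n,u,v,z in [('r',336,299,.005),('r',274,360,.005),('test',197,380,.008),('vb',247,385,.01),('mach L corner',293,262,0),('mach front corner',347,276,0),('mach right corner',381,262,.0),('guard',289,293,0.02)]: print(n,pix(c,u,v,z).round(3))
c=load('top0')
for n,u,v,z in [('gauge',483,294,.005),('vb',190,222,.02),('test?',201,197,.01),('hood corner',404,238,.12)]: print(n,pix(c,u,v,z).round(3))
cv2.imwrite('pics/side0c.png',cv2.resize(cv2.imread('pics/side0.png')[190:350,190:400],None,fx=3.7,fy=3.7,interpolation=cv2.INTER_CUBIC))
E
```

```text
r [0.434 0.004 0.005]
r [0.427 0.301 0.005]
test [0.529 0.441 0.008]
vb [0.423 0.406 0.01 ]
mach L corner [ 0.656 -0.134  0.   ]
mach front corner [ 0.473 -0.13   0.   ]
mach right corner [ 0.425 -0.252  0.   ]
guard [0.546 0.055 0.02 ]
gauge [ 0.561 -0.616  0.005]
vb [0.421 0.415 0.02 ]
test? [0.535 0.438 0.01 ]
hood corner [ 0.595 -0.315  0.12 ]
```

View pics/side0c.png

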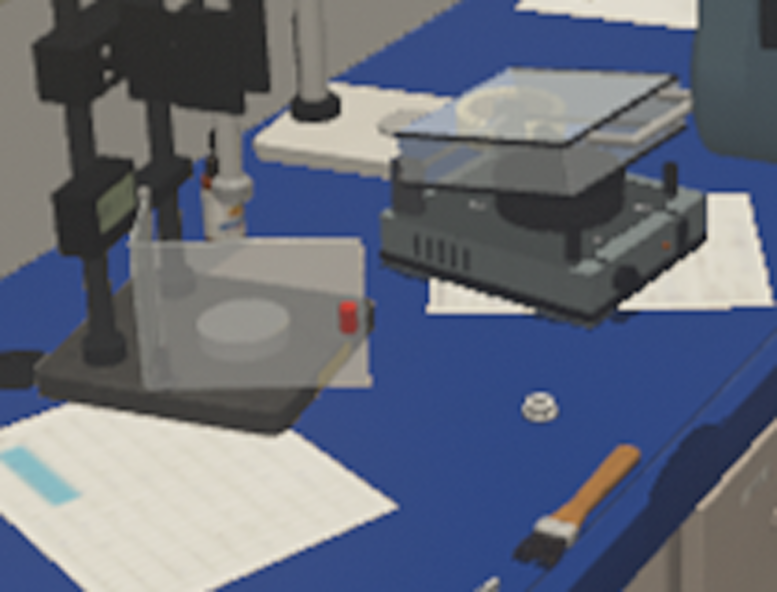

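View pics/wrist0.png

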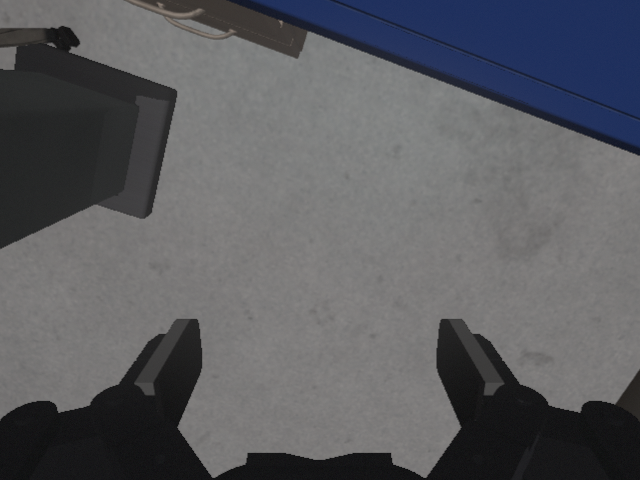

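The close view shows the machine with its hood a little ajar, one ring in front of it at side pixel (336,299), and the guard's front lower corner at about (289,294). I'll move over the machine to see it from above.

Call:
move_arm(
  plan=[4.2,4.9,5,0,0,-0.33,4.2,4.9,5,0,0,-0.33,4.2,4.9,5,0,0,-0.33,4.2,4.9,5,0,0,-0.33,4.2,4.9,5,0,0,-0.33,4.2,4.9,5,0,0,-0.33,4.2,4.9,5,0,0,-0.33,4.2,4.9,5,0,0,-0.33,4.2,4.9,5,0,0,-0.33,4.2,4.9,5,0,0,-0.33],
)

```text
time_s: 1.4
eef_pos: [0.3949, -0.2998, 0.4798]
eef_rot: [-0.001, 1.0, -0.001, -0.001]
wrist_force: [-0.2, -0.0, -0.3]
opening: 0.997
grasp_force: 0.0
```

```bash
python3 - <<'E'
from h import *
c=snap('wrist','w1'); print(c['origin'],rot(c['attitude']).round(3)); print(ctrl.get_obs()['eef_pos'],ctrl.get_obs()['eef_rot'])
snap('top','top1')
E
```

```text
[ 0.47816538 -0.30060867  0.62149394] [[-0.002 -0.946 -0.324]
 [-1.     0.002  0.002]
 [-0.001  0.324 -0.946]]
[ 0.39495236 -0.29980783  0.47995885] [-8.52525919e-04  9.99998335e-01 -1.40423219e-03 -7.94795257e-04]
```

View pics/w1.png

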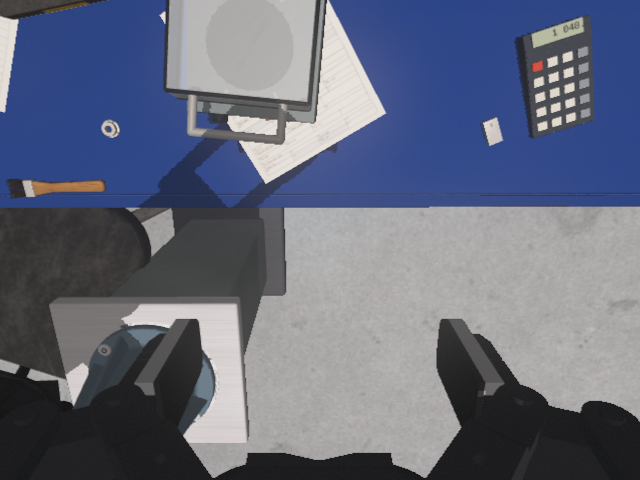

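The wrist view shows the hood with its handle from (190,133) to (285,138), the bowl at about (249,42), a ring at (111,128), and the gauge block at (491,131).

```bash
python3 - <<'E'
from h import *
c=load('w1')
for z in (.11,.13,.15,.17):
    a=pix(c,188,134,z);b=pix(c,285,139,z); d=a-b; print(z,((a+b)/2).round(4),np.linalg.norm(d).round(4),np.degrees(np.arctan2(-d[0],d[1])).round(1))
print('lidcentre',pix(c,249,42,.08),pix(c,249,42,.1))
print('ring',pix(c,111,128,.01),'gauge',pix(c,491,131,.009))
t=cv2.imread('pics/top1.png'); s=cv2.imread('pics/side0.png')
A=cv2.resize(t[150:330,130:430],(800,480),interpolation=cv2.INTER_CUBIC); cv2.imwrite('pics/top1c.png',A)
cv2.imwrite('pics/w1c.png',cv2.resize(cv2.imread('pics/w1.png')[0:160,90:350],None,fx=3,fy=3,interpolation=cv2.INTER_CUBIC))
E
```

```text
0.11 [ 0.4332 -0.2005  0.11  ] 0.1169 -3.0
0.13 [ 0.435  -0.2045  0.13  ] 0.1123 -3.0
0.15 [ 0.4367 -0.2084  0.15  ] 0.1078 -3.0
0.17 [ 0.4385 -0.2123  0.17  ] 0.1032 -3.0
lidcentre [ 0.54032586 -0.21680089  0.08      ] [ 0.53802997 -0.21989631  0.1       ]
ring [ 0.43669143 -0.00158916  0.01      ] gauge [ 0.4312848  -0.54733656  0.009     ]
```

View pics/top1c.png

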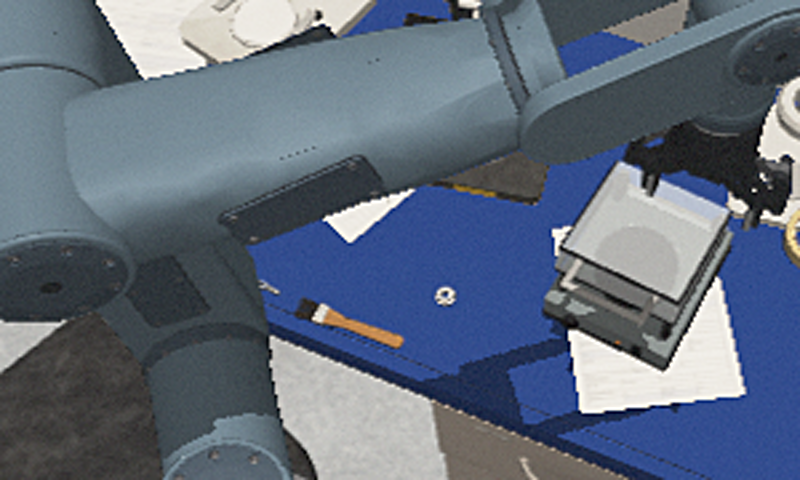

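View pics/w1c.png

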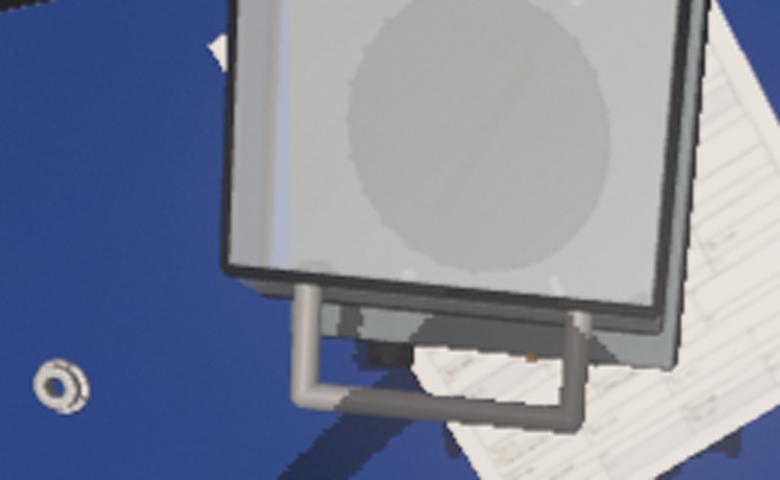

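The top crop shows the handle bar from about (568,288) to (648,318), and only one ring near the machine. In the wrist crop the bar runs from (297,395) to (580,420), and the faint lid bar lies diagonally from (440,205) to (530,60).

```bash
python3 - <<'E'
from h import *
w=load('w1');t=load('top1')
def ray(c,u,v): 
    d=rot(c['attitude'])@np.array([(u-c['cx'])/c['fx'],(v-c['cy'])/c['fy'],1]); return np.array(c['origin']),d/np.linalg.norm(d)
def tri(*rs):
    A=0;b=0
    for o,d in rs: P=np.eye(3)-np.outer(d,d); A=A+P; b=b+P@o
    return np.linalg.solve(A,b)
wc=lambda x,y:(90+x/3,y/3); tc=lambda x,y:(130+x/2.6667,150+y/2.6667)
print('h',tri(ray(w,*wc(438,408)),ray(t,*tc(610,303))))
for z in (.135,.145,.155):
  a=pix(w,*wc(300,395),z);b=pix(w,*wc(577,420),z);d=a-b;print(z,(a+b)/2,np.linalg.norm(d),np.degrees(np.arctan2(-d[0],d[1])))
# housing right edge and hood edges
a=pix(w,*wc(678,365),.045);b=pix(w,*wc(712,0),.045);d=b-a;print('housing R',a,b,np.degrees(np.arctan2(d[1],d[0])))
a=pix(w,*wc(440,205),.105);b=pix(w,*wc(530,60),.105);d=b-a;print('bar',a,b,np.degrees(np.arctan2(d[1],d[0])))
E
```

```text
h [ 0.43683629 -0.21224048  0.14993499]
0.135 [ 0.43614682 -0.20517003  0.135     ] 0.10579606518874465 -5.172686598419287
0.145 [ 0.43701052 -0.2071318   0.145     ] 0.1036214016096509 -5.172686598419284
0.155 [ 0.43787422 -0.20909356  0.155     ] 0.10144673803055715 -5.172686598419309
housing R [ 0.44672628 -0.29597216  0.045     ] [ 0.59114377 -0.31057169  0.045     ] -5.7725644203514
bar [ 0.50975457 -0.20479827  0.105     ] [ 0.5597929 -0.2417223  0.105    ] -36.42416240360754
```

Call:
move_arm(
  plan=[0.84,1.8,-3,0,0,1.475,0.84,1.8,-5.6,0,0,1.475,0.84,1.8,-5.6,0,0,1.475,0.84,1.8,-5.6,0,0,1.475,0.84,1.8,-5.6,0,0,1.475,0.84,1.8,-5.6,0,0,1.475,0.84,1.8,-5.6,0,0,1.475,0.84,1.8,-5.6,0,0,1.475,0.84,1.8,-5.6,0,0,1.475,0.84,1.8,-5.6,0,0,1.475],
  grip=30,
)

```text
time_s: 2.75
eef_pos: [0.4374, -0.2094, 0.2011]
eef_rot: [-0.0, 0.742, 0.671, -0.0]
wrist_force: [0.1, -0.1, 0.4]
opening: 0.353
grasp_force: 0.0
```

Call:
move_arm(
  plan=[0,0,-0.4,0,0,0,0,0,-0.8,0,0,0,0,0,-1.2,0,0,0,0,0,-1.4,0,0,0,0,0,-1.4,0,0,0],
)

```text
time_s: 3.38
eef_pos: [0.4373, -0.209, 0.1308]
eef_rot: [-0.001, 0.741, 0.672, -0.0]
wrist_force: [-0.7, -0.3, 1.2]
opening: 0.349
grasp_force: 0.0
```

```bash
python3 - <<'E'
from h import *
snap('wrist','w2')
E
```

```text
(no output)
```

View pics/w2.png

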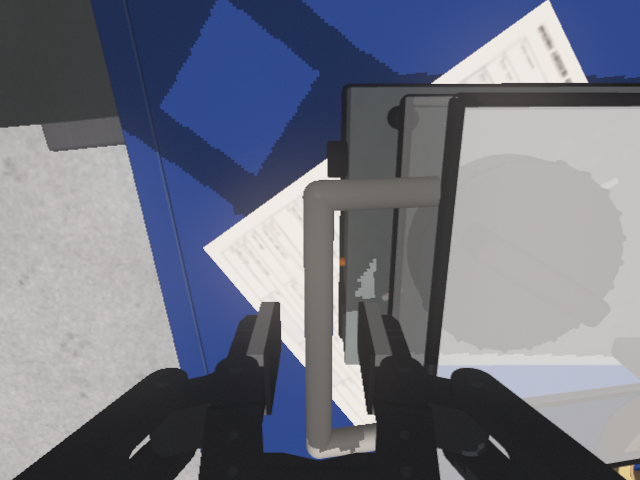

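The bar stands centred between the fingers at column 319. Next I'll close on it and work out the arc.

Call:
move_arm(
  plan=[0,0,0,0,0,0,0,0,0,0,0,0,0,0,0,0,0,0,0,0,0,0,0,0,0,0,0,0,0,0],
  grip=0,
)

```text
time_s: 4.05
eef_pos: [0.437, -0.2095, 0.1318]
eef_rot: [-0.0, 0.741, 0.672, -0.001]
wrist_force: [-5.5, -0.2, 2.3]
opening: 0.088
grasp_force: 58.5
```

```bash
python3 - <<'E'
from h import *
r=.2072;a0=.345;u=np.array([.9954,-.0958])
for a in [.345,.4,.46,.52,.58,.65,.72,.79,.86,.93,1.0,1.07,1.14,1.21,1.28,1.35,1.42,1.49,1.56,1.62,1.66,1.69,1.72,1.745,1.77]:
    d=r*(np.cos(a0)-np.cos(a)); print(a,(np.r_[u*d,r*(np.sin(a)-np.sin(a0))]/.05).round(2))
E
```

```text
0.345 [ 0. -0.  0.]
0.4 [ 0.08 -0.01  0.21]
0.46 [ 0.19 -0.02  0.44]
0.52 [ 0.3  -0.03  0.66]
0.58 [ 0.43 -0.04  0.87]
0.65 [ 0.6  -0.06  1.11]
0.72 [ 0.78 -0.08  1.33]
0.79 [ 0.98 -0.09  1.54]
0.86 [ 1.19 -0.11  1.74]
0.93 [ 1.42 -0.14  1.92]
1.0 [ 1.65 -0.16  2.09]
1.07 [ 1.9  -0.18  2.23]
1.14 [ 2.16 -0.21  2.36]
1.21 [ 2.43 -0.23  2.48]
1.28 [ 2.7  -0.26  2.57]
1.35 [ 2.98 -0.29  2.64]
1.42 [ 3.26 -0.31  2.7 ]
1.49 [ 3.55 -0.34  2.73]
1.56 [ 3.84 -0.37  2.74]
1.62 [ 4.08 -0.39  2.74]
1.66 [ 4.25 -0.41  2.73]
1.69 [ 4.37 -0.42  2.71]
1.72 [ 4.5  -0.43  2.7 ]
1.745 [ 4.6  -0.44  2.68]
1.77 [ 4.7  -0.45  2.66]
```

Call:
move_arm(
  plan=[0.08,-0.01,0.21,0,0,0,0.19,-0.02,0.44,0,0,0,0.3,-0.03,0.66,0,0,0,0.43,-0.04,0.87,0,0,0,0.6,-0.06,1.11,0,0,0,0.78,-0.08,1.33,0,0,0,0.98,-0.09,1.54,0,0,0,1.19,-0.11,1.74,0,0,0,1.42,-0.14,1.92,0,0,0,1.65,-0.16,2.09,0,0,0],
)

```text
time_s: 5.3
eef_pos: [0.5174, -0.2175, 0.2402]
eef_rot: [-0.002, 0.741, 0.672, -0.003]
wrist_force: [-20.1, 3.6, 23.7]
opening: 0.093
grasp_force: 61.0
```

```bash
python3 - <<'E'
from h import *
r=.2072;a0=.3;u=np.array([.9954,-.0958])
for a in [.955,1.0,1.06,1.12,1.19,1.26,1.33,1.4,1.47,1.54,1.6,1.64,1.67,1.7,1.73,1.745,1.76]:
    d=r*(np.cos(a0)-np.cos(a)); print(a,(np.r_[u*d,r*(np.sin(a)-np.sin(a0))]/.05-[1.65,-.16,2.09]).round(2))
E
```

```text
0.955 [-0.09  0.01  0.07]
1.0 [ 0.06 -0.    0.17]
1.06 [ 0.27 -0.03  0.3 ]
1.12 [ 0.49 -0.05  0.42]
1.19 [ 0.76 -0.07  0.53]
1.26 [ 1.03 -0.1   0.63]
1.33 [ 1.31 -0.12  0.71]
1.4 [ 1.59 -0.15  0.77]
1.47 [ 1.88 -0.18  0.81]
1.54 [ 2.16 -0.21  0.83]
1.6 [ 2.41 -0.23  0.83]
1.64 [ 2.58 -0.25  0.82]
1.67 [ 2.7  -0.26  0.81]
1.7 [ 2.82 -0.27  0.79]
1.73 [ 2.94 -0.28  0.78]
1.745 [ 3.01 -0.29  0.77]
1.76 [ 3.07 -0.29  0.76]
```

Call:
move_arm(
  plan=[-0.04,0,0.06,0,0,0,0.06,0,0.17,0,0,0,0.27,-0.03,0.3,0,0,0,0.49,-0.05,0.42,0,0,0],
)

```text
time_s: 5.8
eef_pos: [0.5446, -0.2201, 0.2566]
eef_rot: [-0.001, 0.741, 0.672, -0.001]
wrist_force: [-2.3, -4.5, -5.4]
opening: 0.09
grasp_force: 58.5
```

Call:
move_arm(
  plan=[0.27,-0.02,0.11,0,0,0,0.54,-0.05,0.21,0,0,0,0.82,-0.07,0.29,0,0,0,1.1,-0.1,0.35,0,0,0,1.39,-0.13,0.39,0,0,0,1.67,-0.16,0.41,0,0,0,1.92,-0.18,0.41,0,0,0],
)

```text
time_s: 6.68
eef_pos: [0.6416, -0.2295, 0.2784]
eef_rot: [0.001, 0.741, 0.672, -0.0]
wrist_force: [-3.6, -3.6, 3.6]
opening: 0.089
grasp_force: 59.1
```

Call:
move_arm(
  plan=[0.1,-0.01,0,0,0,0,0.19,-0.02,-0.01,0,0,0,0.28,-0.03,-0.02,0,0,0,0.37,-0.04,-0.03,0,0,0,0.45,-0.04,-0.04,0,0,0,0.52,-0.05,-0.05,0,0,0,0.58,-0.06,-0.06,0,0,0,0.63,-0.06,-0.06,0,0,0],
)

```text
time_s: 7.68
eef_pos: [0.6689, -0.232, 0.275]
eef_rot: [-0.003, 0.741, 0.672, -0.003]
wrist_force: [-24.2, -1.9, 13.6]
opening: 0.082
grasp_force: 62.5
```

Call:
move_arm(
  plan=[-0.06,0.01,0.02,0,0,0,-0.06,0.01,0.02,0,0,0],
)

```text
time_s: 7.92
eef_pos: [0.6686, -0.2319, 0.275]
eef_rot: [-0.0, 0.741, 0.672, -0.001]
wrist_force: [-4.7, -5.7, 3.6]
opening: 0.085
grasp_force: 61.1
```

Call:
move_arm(
  plan=[0,0,0,0,0,0,0,0,0,0,0,0,0,0,0,0,0,0,0,0,0.4,0,0,0,0,0,1.2,0,0,0,-0.5,0,1.6,0,0,0],
  grip=30,
)

```text
time_s: 8.68
eef_pos: [0.6455, -0.2313, 0.3593]
eef_rot: [0.002, 0.74, 0.672, 0.001]
wrist_force: [-1.1, 0.4, -0.8]
opening: 0.349
grasp_force: 0.0
```

Call:
move_arm(
  plan=[-1,0,0,0,0,0,-2.1,0.28,0,0,0,1.05,-2.1,0.28,-0.5,0,0,1.05,-2.1,0.28,-1.1,0,0,1.05,-2.1,0.28,-1.1,0,0,1.05,-2.1,0.28,-1.1,0,0,1.05,-2.1,0.28,-1.1,0,0,1.05,-2.1,0.28,-1.1,0,0,1.05],
  grip=40,
)

```text
time_s: 9.68
eef_pos: [0.5397, -0.2174, 0.3019]
eef_rot: [0.001, 0.304, 0.953, -0.0]
wrist_force: [0.3, -0.2, 0.6]
opening: 0.467
grasp_force: 0.0
```

```bash
python3 - <<'E'
from h import *
snap('wrist','w3')
E
```

```text
(no output)
```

View pics/w3.png

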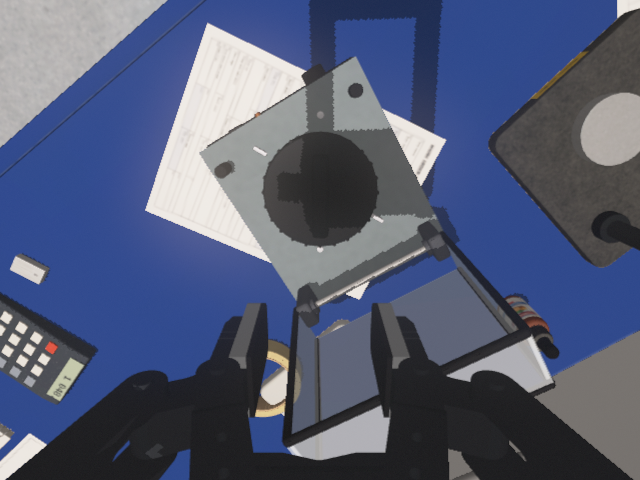

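The open hood leaves the lid in plain view. The flange centre is at about (320,189), with studs at (320,115) and (320,248) and ribs at (260,151) and (377,218).

```bash
python3 - <<'E'
from h import *
c=load('w3'); o=ctrl.get_obs(); print(o['eef_pos'])
print('flange',pix(c,320.5,189,.079))
s=[pix(c,320,115,.047),pix(c,320,248.5,.047)];r=[pix(c,260,151,.047),pix(c,377,218,.047)]
for a,b in (s,r): d=b-a; print((a+b)/2,np.linalg.norm(d),np.degrees(np.arctan2(d[1],d[0])))
x=rot(o['eef_rot'])[:,0]; print('toolx',np.degrees(np.arctan2(x[1],x[0])))
b=[pix(c,355,90,.071),pix(c,223,169,.071)]; print('bump',b, (b[0]+b[1])/2)
im=cv2.imread('pics/w3.png')[110:270,220:420]; im=cv2.convertScaleAbs(im,alpha=2.5,beta=10)
cv2.imwrite('pics/w3c.png',cv2.resize(im,None,fx=3,fy=3,interpolation=cv2.INTER_CUBIC))
E
```

```text
[ 0.53958528 -0.21732906  0.30162997]
flange [ 0.53638048 -0.21355695  0.079     ]
[ 0.53871478 -0.21568246  0.047     ] 0.13096241660548744 -35.368978285707364
[ 0.53883547 -0.2157161   0.047     ] 0.13139308745594652 24.495429756425864
toolx 144.46964036672668
bump [array([ 0.48515635, -0.14128541,  0.071     ]), array([ 0.47191868, -0.27556871,  0.071     ])] [ 0.47853752 -0.20842706  0.071     ]
```

View pics/w3c.png

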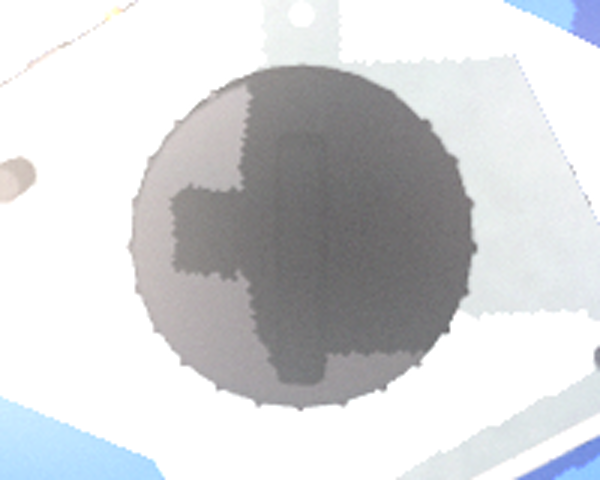

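The brightened crop confirms that the grip bar is vertical in the image at column 320, so it is in line with the catches. Now I'll grasp it.

Call:
move_arm(
  plan=[-0.03,0.05,-1.2,0,0,0,-0.03,0.05,-2.4,0,0,0,-0.03,0.05,-3.4,0,0,0,-0.03,0.05,-4,0,0,0,-0.03,0.05,-4.25,0,0,0,-0.03,0.05,-4.37,0,0,0,-0.03,0.05,-4.37,0,0,0],
)

```text
time_s: 10.6
eef_pos: [0.5384, -0.2152, 0.0829]
eef_rot: [0.001, 0.304, 0.953, -0.0]
wrist_force: [-0.6, 0.1, -0.1]
opening: 0.469
grasp_force: 0.0
```

Call:
move_arm(
  plan=[0,0,0,0,0,0,0,0,0,0,0,0,0,0,0,0,0,0,0,0,0,0,0,0,0,0,0,0,0,0],
  grip=0,
)

```text
time_s: 11.22
eef_pos: [0.5384, -0.2152, 0.0825]
eef_rot: [0.001, 0.304, 0.953, -0.0]
wrist_force: [1.0, -0.8, 5.4]
opening: 0.154
grasp_force: 62.1
```

Call:
move_arm(
  plan=[0,0,-0.05,0,0,0,0,0,-0.1,0,0,0,0,0,-0.15,0,0,0,0,0,-0.15,0,0,0],
)

```text
time_s: 11.72
eef_pos: [0.5385, -0.2152, 0.0756]
eef_rot: [0.001, 0.304, 0.953, -0.0]
wrist_force: [-1.2, 1.2, 12.9]
opening: 0.156
grasp_force: 63.3
```

Call:
move_arm(
  plan=[0,0,0,0,0,0.11,0,0,0,0,0,0.22,0,0,0,0,0,0.33,0,0,0,0,0,0.44,0,0,0,0,0,0.55,0,0,0,0,0,0.66,0,0,0,0,0,0.77,0,0,0,0,0,0.88,0,0,0,0,0,0.97,0,0,0,0,0,1.04],
)

```text
time_s: 12.98
eef_pos: [0.539, -0.2155, 0.076]
eef_rot: [0.001, -0.21, 0.978, -0.001]
wrist_force: [-0.9, 0.5, 12.2]
opening: 0.151
grasp_force: 63.5
```

```bash
python3 - <<'E'
from h import *
o=ctrl.get_obs();x=rot(o['eef_rot'])[:,0]; print('toolx',np.degrees(np.arctan2(x[1],x[0])),o['eef_pos'],o['wrist_force'],o['torque'],o['q'])
E
```

```text
toolx -155.70585285396604 [ 0.53895407 -0.21549595  0.07602075] [-0.85124169  0.53236872 12.15124876] [ 0.0920017   0.00681216 -0.34222422] [-5.84901419e-01  3.74818324e-01  1.70713642e+00  3.33162003e-04
  1.05648926e+00 -2.57987163e+00]
```

Call:
move_arm(
  plan=[0,0,0.15,0,0,0,0,0,0.3,0,0,0,0,0,0.5,0,0,0,0,0,0.9,0,0,0,0,0,1.5,0,0,0,0,0,2.2,0,0,0,0,0,2.4,0,0,0],
)

```text
time_s: 13.85
eef_pos: [0.5382, -0.215, 0.1961]
eef_rot: [0.001, -0.21, 0.978, -0.001]
wrist_force: [1.3, 0.1, -2.2]
opening: 0.148
grasp_force: 61.6
```

Call:
move_arm(
  plan=[-0.1,-1,0,0,0,0,-0.2,-2,0,0,0,0,-0.3,-3,0,0,0,0,-0.38,-3.8,-0.6,0,0,0,-0.38,-4.1,-1.6,0,0,0,-0.38,-4.1,-2.5,0,0,0,-0.38,-4.1,-3,0,0,0,-0.38,-4.1,-3.25,0,0,0,-0.38,-4.1,-3.33,0,0,0,-0.38,-4.1,-3.33,0,0,0],
)

```text
time_s: 15.1
eef_pos: [0.5187, -0.4195, 0.0292]
eef_rot: [-0.0, -0.21, 0.978, 0.0]
wrist_force: [-3.1, 2.9, 5.7]
opening: 0.151
grasp_force: 62.8
```

Call:
move_arm(
  plan=[0,0,0,0,0,0,0,0,0,0,0,0,0,0,0,0,0,0,0,0,0.3,0,0,0,0,0,0.8,0,0,0,0,0,1.8,0,0,0,0,0,3,0,0,0],
  grip=40,
)

```text
time_s: 15.98
eef_pos: [0.5182, -0.4192, 0.1791]
eef_rot: [-0.0, -0.21, 0.978, 0.001]
wrist_force: [1.0, -0.2, 0.9]
opening: 0.471
grasp_force: 0.0
```

Call:
move_arm(
  plan=[-2.4,10.8,4.4,0,0,-0.42,-2.4,10.8,4.4,0,0,-0.42,-2.4,10.8,4.4,0,0,-0.42,-2.4,10.8,4.4,0,0,-0.42,-2.4,10.8,4.4,0,0,-0.42,-2.4,10.8,4.4,0,0,-0.42,-2.4,10.8,4.4,0,0,-0.42,-2.4,10.8,4.4,0,0,-0.42,-2.4,10.8,4.4,0,0,-0.42,-2.4,10.8,4.4,0,0,-0.42],
)

```text
time_s: 17.23
eef_pos: [0.3978, 0.1226, 0.4006]
eef_rot: [0.002, -0.002, 1.0, 0.0]
wrist_force: [0.1, -0.5, -0.1]
opening: 0.468
grasp_force: 0.0
```

```bash
python3 - <<'E'
from h import *
snap('wrist','w4');snap('top','top4');snap('side','side4');print(ctrl.get_obs()['q'])
E
```

```text
[ 9.11231412e-03 -2.84316682e-01  1.72036130e+00 -1.75966184e-04
  1.70213583e+00 -1.56728258e+00]
```

View pics/w4.png

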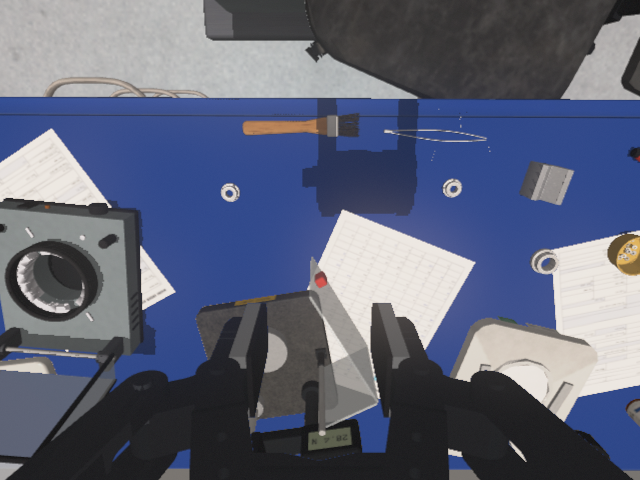

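The wrist view shows two rings, at (230,192) and (453,188), the test ring at (545,262) and the V-block at (548,183). The bowl is open at (52,280). I'll measure the rings and check the rest of the bench in one montage.

```bash
python3 - <<'E'
from h import *
c=load('w4')
for n,u,v,z in [('r1',230,192,.008),('r2',453,188,.008),('test',545,262,.012),('vb',548,183,.02),('guard bot',314,258,.17),('guard bot0',314,258,.0),('guard back',375,403,.17),('bowl rim',53,278,.063)]: print(n,pix(c,u,v,z).round(4))
g=cv2.cvtColor(cv2.imread('pics/w4.png'),cv2.COLOR_BGR2GRAY)
for x,y in((230,192),(453,188)):
    p=g[y-20:y+20,x-20:x+20]; m=(p>120).astype('uint8'); n,l,s,ce=cv2.connectedComponentsWithStats(cv2.morphologyEx(m,cv2.MORPH_CLOSE,np.ones((9,9))));i=1+s[1:,4].argmax(); print(ce[i]+[x-20,y-20],s[i], pix(c,*(ce[i]+[x-20,y-20]),.006).round(4))
M=np.zeros((600,800,3),'uint8')
W=cv2.imread('pics/w4.png')
M[:320,:400]=cv2.resize(W[360:440,210:310],(400,320),interpolation=cv2.INTER_CUBIC)
M[:320,400:]=cv2.resize(cv2.imread('pics/side4.png')[210:450,130:430],(400,320))
t=cv2.imread('pics/top4.png')
M[320:,:400]=cv2.resize(t[60:270,0:300],(400,280)); M[320:,400:]=cv2.resize(t[130:340,340:640],(400,280))
cv2.imwrite('pics/m4.png',M)
E
```

```text
r1 [0.4343 0.0055 0.008 ]
r2 [0.4274 0.2985 0.008 ]
test [0.5297 0.436  0.012 ]
vb [0.4177 0.4152 0.02  ]
guard bot [0.4627 0.118  0.17  ]
guard bot0 [0.5302 0.1162 0.    ]
guard back [0.6343 0.1855 0.17  ]
bowl rim [ 0.5342 -0.2141  0.063 ]
[229.80701754 192.03859649] [ 11  11  19  19 285] [0.4348 0.0048 0.006 ]
[451.92387543 187.6366782 ] [ 10  11  19  19 289] [0.4273 0.2977 0.006 ]
```

View pics/m4.png

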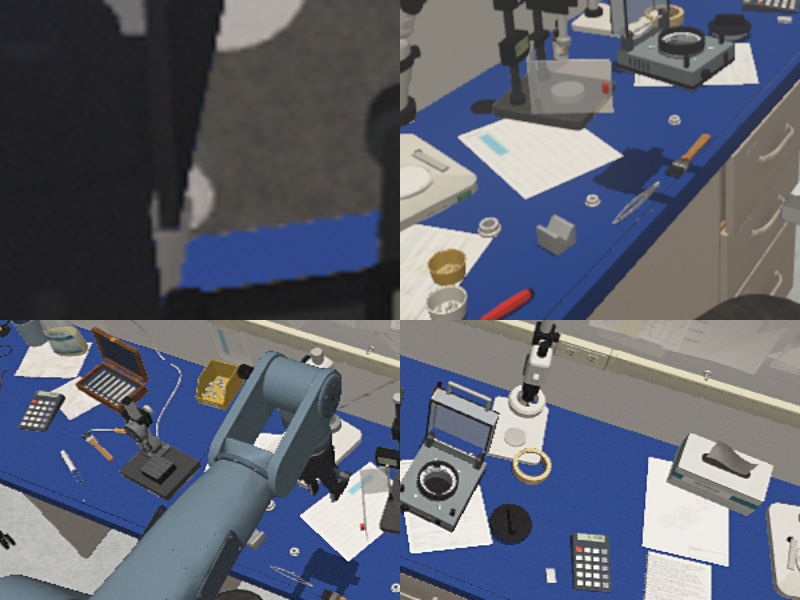

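The montage shows only the same two rings and the lid standing on the bench to the right of the machine. Ring 1 is the first pick.

Call:
move_arm(
  plan=[0.73,-2.35,-6.2,0,0,0,0.73,-2.35,-6.2,0,0,0,0.73,-2.35,-6.2,0,0,0,0.73,-2.35,-6.2,0,0,0,0.73,-2.35,-6.2,0,0,0,0.73,-2.35,-6.2,0,0,0,0.73,-2.35,-7.2,0,0,0,0.73,-2.35,-7.7,0,0,0,0.73,-2.35,-7.94,0,0,0,0.73,-2.35,-7.94,0,0,0],
  grip=48,
)

```text
time_s: 18.62
eef_pos: [0.4348, 0.0023, 0.0005]
eef_rot: [-0.001, -0.001, 1.0, 0.0]
wrist_force: [0.2, -0.5, 0.7]
opening: 0.564
grasp_force: 0.0
```

Call:
move_arm(
  plan=[0,0,0,0,0,0,0,0,0,0,0,0,0,0,0,0,0,0,0,0,0,0,0,0,0,0,0,0,0,0],
  grip=15,
)

```text
time_s: 19.25
eef_pos: [0.4364, 0.0025, 0.0022]
eef_rot: [0.001, -0.001, 1.0, -0.0]
wrist_force: [-1.9, -0.3, 5.4]
opening: 0.219
grasp_force: 56.9
```

```bash
python3 - <<'E'
from h import *
a=load('w4');s=load('side4')
for z in (.15,.17,.19): print(z,pix(s,287.8,255,z))
E
```

```text
0.15 [0.5212629  0.08677684 0.15      ]
0.17 [0.49809412 0.12053425 0.17      ]
0.19 [0.47492533 0.15429166 0.19      ]
```

Call:
move_arm(
  plan=[0,0,0.4,0,0,0,0,0,1.2,0,0,0,0,0,2.2,0,0,0,0,0,3.2,0,0,0,0,0,4,0,0,0,0,0,4,0,0,0],
)

```text
time_s: 20.0
eef_pos: [0.4377, 0.0023, 0.2051]
eef_rot: [0.004, -0.001, 1.0, -0.001]
wrist_force: [-0.2, -0.3, -0.4]
opening: 0.219
grasp_force: 56.4
```

```bash
python3 - <<'E'
from h import *
c=snap('wrist','w5');s=snap('side','side5')
I=c['pixels'][:,:,::-1]; J=s['pixels'][:,:,::-1]
M=np.zeros((600,800,3),'uint8')
M[:,:400]=cv2.resize(I[300:480,260:380],(400,600),interpolation=cv2.INTER_CUBIC)
M[:300,400:]=cv2.resize(J[270:330,300:380],(400,300),interpolation=cv2.INTER_CUBIC)
q=proj(s,ctrl.get_obs()['eef_pos']).astype(int); print(q)
x0=min(max(q[0]-40,0),560);y0=max(q[1]-40,0)
M[300:,400:]=cv2.resize(J[y0:y0+60,x0:x0+80],(400,300),interpolation=cv2.INTER_CUBIC)
cv2.imwrite('pics/m5.png',M)
E
```

```text
[334 230]
```

View pics/m5.png

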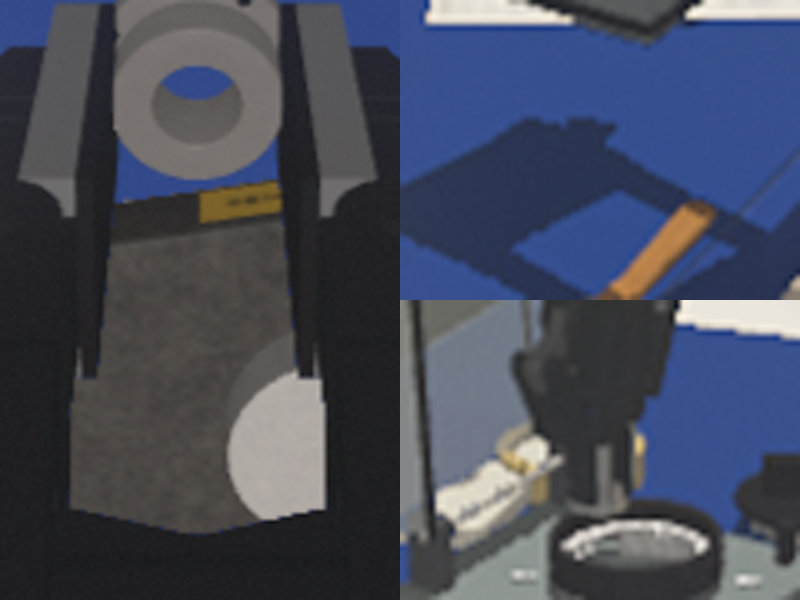

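The ring is held between the pads at crop (198,100), and its place on the bench is empty. I'll check its offset from the TCP.

```bash
python3 - <<'E'
from h import *
c=load('w5');o=ctrl.get_obs();R0=rot(o['eef_rot']);p=o['eef_pos']
for dx in (0,5,10,15,20): print(dx,[proj(c,p+R0@np.array([dx/1e3,0,dz/1e3])).round(0) for dz in (-15,-10,-5,0)], [(proj(c,p+R0@np.array([dx/1e3,.0125,dz/1e3]))-proj(c,p+R0@np.array([dx/1e3,-.0125,dz/1e3])))[0].round(1) for dz in (-10,0)])
E
```

```text
0 [array([321., 332.]), array([321., 325.]), array([321., 318.]), array([321., 311.])] [np.float64(66.9), np.float64(63.1)]
5 [array([321., 320.]), array([321., 313.]), array([321., 306.]), array([321., 300.])] [np.float64(67.7), np.float64(63.7)]
10 [array([321., 307.]), array([321., 301.]), array([321., 294.]), array([321., 288.])] [np.float64(68.4), np.float64(64.4)]
15 [array([321., 295.]), array([321., 288.]), array([321., 282.]), array([321., 277.])] [np.float64(69.2), np.float64(65.0)]
20 [array([321., 282.]), array([321., 276.]), array([321., 270.]), array([321., 265.])] [np.float64(69.9), np.float64(65.7)]
```

Call:
move_arm(
  plan=[0,-1.2,0,0,0,0,0.4,-2.3,0,0,0,0,1.2,-3.3,0,0,0,0,2.04,-4.38,0,0,0,0,2.04,-4.38,0,0,0,0,2.04,-4.38,-1,0,0,0,2.04,-4.38,-2,0,0,0,2.04,-4.38,-2.8,0,0,0,2.04,-4.38,-3.3,0,0,0,2.04,-4.38,-3.5,0,0,0],
)

```text
time_s: 21.35
eef_pos: [0.5348, -0.2141, 0.0229]
eef_rot: [-0.002, -0.001, 1.0, 0.002]
wrist_force: [-0.4, -0.4, 0.3]
opening: 0.221
grasp_force: 56.4
```

Call:
move_arm(
  plan=[0,0,0,0,0,0,0,0,0,0,0,0,0,0,0,0,0,0,0,0,0.4,0,0,0,0,0,1.2,0,0,0,0,0,2.4,0,0,0,0,0,3.5,0,0,0,0,0,3.5,0,0,0],
  grip=32,
)

```text
time_s: 22.35
eef_pos: [0.5404, -0.2182, 0.2089]
eef_rot: [0.005, -0.001, 1.0, -0.004]
wrist_force: [-0.3, 0.4, -0.5]
opening: 0.375
grasp_force: 0.0
```

```bash
python3 - <<'E'
from h import *
s=snap('side','side6');t=snap('top','top6');w=snap('wrist','w6')
g=cv2.cvtColor(s['pixels'],cv2.COLOR_RGB2GRAY)
# ring2 blob still in place?
p=g[345:375,255:295]; print('ring2 px',np.argwhere(p>130).mean(0)+[345,255] if (p>130).any() else None, (p>130).sum())
p0=cv2.imread('pics/side0.png',0)[345:375,255:295]; print(np.argwhere(p0>130).mean(0)+[345,255],(p0>130).sum())
E
```

```text
ring2 px [359.86486486 274.17567568] 74
[359.95833333 274.08333333] 72
```

Call:
move_arm(
  plan=[-0.8,0.6,0.6,0,0,0,-1.6,1.2,1.2,0,0,0,-2.18,2.2,1.6,0,0,0,-2.18,3.4,1.8,0,0,0,-2.18,4.6,1.8,0,0,0,-2.18,5.8,1.8,0,0,0,-2.18,7,1.8,0,0,0,-2.18,8.2,1.8,0,0,0,-2.18,9.4,1.8,0,0,0,-2.18,10.23,1.8,0,0,0],
  grip=48,
)

```text
time_s: 23.75
eef_pos: [0.4268, 0.2975, 0.2891]
eef_rot: [-0.002, -0.002, 1.0, -0.001]
wrist_force: [0.8, 0.1, -0.2]
opening: 0.565
grasp_force: 0.0
```

Call:
move_arm(
  plan=[0,0,-1.2,0,0,0,0,0,-2.4,0,0,0,0,0,-3.6,0,0,0,0,0,-4.7,0,0,0,0,0,-5.4,0,0,0,0,0,-5.7,0,0,0,0,0,-5.8,0,0,0,0,0,-5.8,0,0,0],
)

```text
time_s: 24.75
eef_pos: [0.4289, 0.2956, 0.0016]
eef_rot: [0.001, -0.001, 1.0, 0.0]
wrist_force: [-0.2, 0.4, 0.3]
opening: 0.56
grasp_force: 0.0
```

Call:
move_arm(
  plan=[0,0,0,0,0,0,0,0,0,0,0,0,0,0,0,0,0,0,0,0,0,0,0,0,0,0,0,0,0,0],
  grip=15,
)

```text
time_s: 25.38
eef_pos: [0.4293, 0.2957, 0.0024]
eef_rot: [0.001, -0.001, 1.0, 0.0]
wrist_force: [-1.2, -1.6, 5.2]
opening: 0.217
grasp_force: 56.9
```

Call:
move_arm(
  plan=[0,0,0.8,0,0,0,0,0,2,0,0,0,0,0,3.2,0,0,0,0,0,4.4,0,0,0,0,-0.8,5.2,0,0,0,0,-2,5.6,0,0,0,0,-3.2,5.8,0,0,0,0,-4.4,5.8,0,0,0,0,-5.6,5.8,0,0,0,0,-6.8,5.8,0,0,0],
)

```text
time_s: 26.62
eef_pos: [0.4279, -0.0465, 0.2918]
eef_rot: [0.001, -0.001, 1.0, -0.0]
wrist_force: [1.3, 0.4, -0.8]
opening: 0.216
grasp_force: 56.6
```

Call:
move_arm(
  plan=[0,-1.2,0,0,0,0,0.8,-2.1,0,0,0,0,1.6,-2.9,-0.3,0,0,0,2.2,-3.46,-0.9,0,0,0,2.2,-3.46,-2.1,0,0,0,2.2,-3.46,-3.2,0,0,0,2.2,-3.46,-4,0,0,0,2.2,-3.46,-4.7,0,0,0,2.2,-3.46,-5.1,0,0,0,2.2,-3.46,-5.2,0,0,0],
)

```text
time_s: 27.88
eef_pos: [0.5378, -0.2174, 0.0302]
eef_rot: [-0.001, -0.001, 1.0, 0.0]
wrist_force: [0.3, -0.4, -0.7]
opening: 0.219
grasp_force: 56.6
```

Call:
move_arm(
  plan=[0,0,0,0,0,0,0,0,0,0,0,0,0,0,0,0,0,0,0,0,0.4,0,0,0,0,0,1.2,0,0,0,0,0,2.4,0,0,0,0,0,3.6,0,0,0,0,0,4.8,0,0,0,0,0,5.3,0,0,0,0,0,5.3,0,0,0],
  grip=32,
)

```text
time_s: 29.12
eef_pos: [0.5393, -0.2184, 0.3003]
eef_rot: [0.003, -0.001, 1.0, -0.002]
wrist_force: [-0.5, 0.2, -1.0]
opening: 0.375
grasp_force: 0.0
```

```bash
python3 - <<'E'
from h import *
w=snap('wrist','w7');t=snap('top','top7');s=snap('side','side7')
M=np.zeros((600,800,3),'uint8')
b=proj(w,[.538,-.215,.06]).astype(int);print(b, ctrl.get_obs()['eef_pos'])
x0=min(max(b[0]-60,0),520);y0=min(max(b[1]-60,0),360)
M[:400,:400]=cv2.resize(w['pixels'][y0:y0+120,x0:x0+120,::-1],(400,400),interpolation=cv2.INTER_CUBIC)
l=proj(t,[.5187,-.4195,.03]).astype(int)
M[:400,400:]=cv2.resize(t['pixels'][l[1]-60:l[1]+40,l[0]-80:l[0]+20,::-1],(400,400),interpolation=cv2.INTER_CUBIC)
M[400:,:400]=cv2.resize(s['pixels'][300:410,160:380,::-1],(400,200)); M[400:,400:]=cv2.resize(s['pixels'][190:300,260:480,::-1],(400,200))
cv2.imwrite('pics/m7.png',M)
E
```

```text
[323 188] [ 0.53742719 -0.21719655  0.29455733]
```

View pics/m7.png

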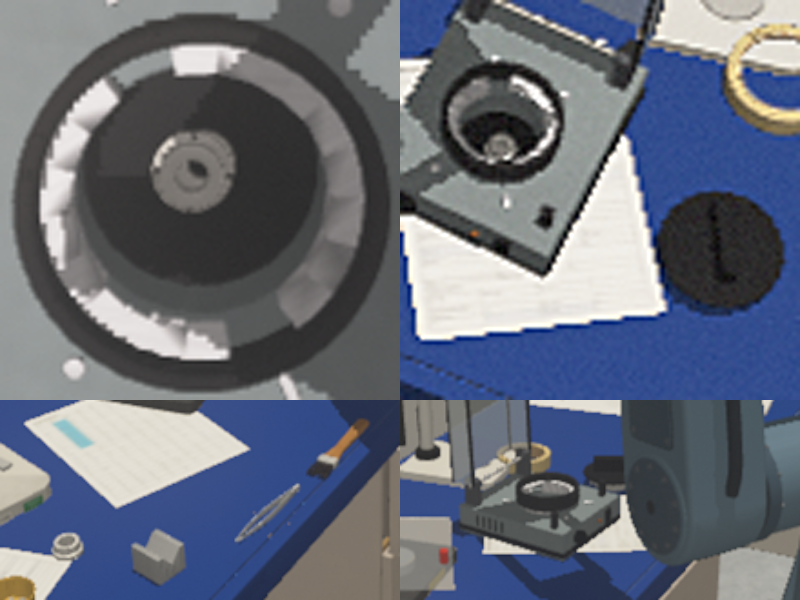

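The bowl holds both rings, one on the other, at crop (193,170). The bench in front is clear, the test ring and V-block are in place, and the lid stands at the right. Next I'll fetch the lid.

Call:
move_arm(
  plan=[-0.38,-4.04,-0.5,0,0,0.422,-0.38,-4.04,-1,0,0,0.422,-0.38,-4.04,-1.9,0,0,0.422,-0.38,-4.04,-1.9,0,0,0.422,-0.38,-4.04,-2.9,0,0,0.422,-0.38,-4.04,-2.9,0,0,0.422,-0.38,-4.04,-2.9,0,0,0.422,-0.38,-4.04,-2.9,0,0,0.422,-0.38,-4.04,-2.9,0,0,0.422],
  grip=40,
)

```text
time_s: 30.4
eef_pos: [0.5202, -0.4201, 0.1531]
eef_rot: [0.001, -0.211, 0.978, -0.002]
wrist_force: [0.3, 1.1, -0.2]
opening: 0.469
grasp_force: 0.0
```

```bash
cat > st.py <<'E'
from h import *
o=ctrl.get_obs();x=rot(o['eef_rot'])[:,0]; print(o['time_s'],o['eef_pos'].round(4),'yaw',np.degrees(np.arctan2(x[1],x[0])).round(2),o['wrist_force'].round(1),o['torque'].round(2),o['opening'].round(3),o['grasp_force'],'q6',o['q'][5].round(2))
E
python3 st.py
```

```text
Traceback (most recent call last):
  File "st.py", line 2, in <module>
    o=ctrl.get_obs();x=rot(o['eef_rot'])[:,0]; print(o['time_s'],o['eef_pos'].round(4),'yaw',np.degrees(np.arctan2(x[1],x[0])).round(2),o['wrist_force'].round(1),o['torque'].round(2),o['opening'].round(3),o['grasp_force'],'q6',o['q'][5].round(2))
                                                                                                                                                                                       ^^^^^^^^^^^^^^^^^^
AttributeError: 'float' object has no attribute 'round'
```

Call:
move_arm(
  plan=[-0.01,0,-1,0,0,0,-0.01,0,-1.8,0,0,0,-0.01,0,-2.2,0,0,0,-0.01,0,-2.4,0,0,0,-0.01,0,-2.45,0,0,0,-0.01,0,-2.45,0,0,0,-0.01,0,-2.45,0,0,0],
)

```text
time_s: 31.28
eef_pos: [0.5193, -0.4204, 0.0297]
eef_rot: [0.001, -0.211, 0.978, -0.001]
wrist_force: [0.8, -0.4, 0.8]
opening: 0.472
grasp_force: 0.0
```

Call:
move_arm(
  plan=[0,0,0,0,0,0,0,0,0,0,0,0,0,0,0,0,0,0,0,0,0,0,0,0,0,0,0,0,0,0],
  grip=0,
)

```text
time_s: 31.9
eef_pos: [0.519, -0.4201, 0.029]
eef_rot: [0.0, -0.211, 0.978, -0.0]
wrist_force: [-0.3, 0.2, 6.4]
opening: 0.151
grasp_force: 60.0
```

```bash
sed -i "s/o\['opening'\].round(3)/o['opening']/" st.py; python3 st.py
```

```text
31.9 [ 0.519  -0.4201  0.029 ] yaw -155.69 [-0.3  0.2  6.4] [0.11 0.04 0.05] 0.15054687598468158 60.045071840286255 q6 -2.85
```

Call:
move_arm(
  plan=[0,0,0.6,0,0,0,0,0,1.5,0,0,0,0,0,2.5,0,0,0,0.1,1,3,0,0,0,0.2,2.1,3,0,0,0,0.3,3.2,3,0,0,0,0.4,4.09,3,0,0,0,0.4,4.09,3,0,0,0,0.4,4.09,3,0,0,0,0.4,4.09,3,0,0,0],
)

```text
time_s: 33.15
eef_pos: [0.5384, -0.2163, 0.1779]
eef_rot: [-0.0, -0.21, 0.978, 0.0]
wrist_force: [0.3, -1.3, -2.6]
opening: 0.151
grasp_force: 59.3
```

Call:
move_arm(
  plan=[0,0,-0.6,0,0,0,0,0,-1.1,0,0,0,0,0,-1.4,0,0,0,0,0,-1.4,0,0,0,0,0,-1.4,0,0,0],
)

```text
time_s: 33.78
eef_pos: [0.5393, -0.216, 0.1093]
eef_rot: [0.001, -0.21, 0.978, -0.001]
wrist_force: [0.6, 0.1, -2.1]
opening: 0.156
grasp_force: 59.2
```

```bash
python3 st.py
```

```text
33.775 [ 0.5393 -0.216   0.1093] yaw -155.72 [ 0.6  0.1 -2.1] [-0.01  0.01  0.04] 0.1561269858263685 59.21476900577545 q6 -2.58
```

Call:
move_arm(
  plan=[-0.01,0.01,-0.1,0,0,0,-0.01,0.01,-0.2,0,0,0,-0.01,0.01,-0.3,0,0,0,-0.01,0.01,-0.38,0,0,0,-0.01,0.01,-0.46,0,0,0,-0.01,0.01,-0.46,0,0,0],
)

```text
time_s: 34.52
eef_pos: [0.5381, -0.2146, 0.0853]
eef_rot: [-0.0, -0.211, 0.978, 0.0]
wrist_force: [-0.6, 1.2, 1.1]
opening: 0.151
grasp_force: 59.8
```

Call:
move_arm(
  plan=[0,0,-0.06,0,0,0,0,0,-0.12,0,0,0,0,0,-0.18,0,0,0,0,0,-0.2,0,0,0,0,0,-0.2,0,0,0],
)

```text
time_s: 35.15
eef_pos: [0.5385, -0.2149, 0.0766]
eef_rot: [0.0, -0.211, 0.978, -0.0]
wrist_force: [-5.3, 2.5, 10.2]
opening: 0.151
grasp_force: 61.2
```

```bash
python3 st.py
```

```text
35.15 [ 0.5385 -0.2149  0.0766] yaw -155.69 [-5.3  2.5 10.2] [ 0.48  0.81 -0.02] 0.15122706731280544 61.186283826828 q6 -2.58
```

Call:
move_arm(
  plan=[0,0,-0.02,0,0,0,0,0,-0.02,0,0,0,0,0,-0.02,0,0,-0.1,0,0,-0.02,0,0,-0.2,0,0,-0.02,0,0,-0.3,0,0,-0.02,0,0,-0.3,0,0,-0.02,0,0,-0.3,0,0,-0.02,0,0,-0.3],
)

```text
time_s: 36.15
eef_pos: [0.5402, -0.2161, 0.0767]
eef_rot: [0.002, -0.062, 0.998, -0.002]
wrist_force: [-0.3, 0.2, 11.7]
opening: 0.147
grasp_force: 61.2
```

```bash
python3 st.py
```

```text
36.15 [ 0.5402 -0.2161  0.0767] yaw -172.9 [-0.3  0.2 11.7] [ 0.13  0.24 -0.15] 0.1474975850601477 61.200045347213745 q6 -2.28
```

Call:
move_arm(
  plan=[0,0,0,0,0,-0.1,0,0,0,0,0,-0.2,0,0,0,0,0,-0.3,0,0,0,0,0,-0.4,0,0,0,0,0,-0.5,0,0,0,0,0,-0.6,0,0,0,0,0,-0.68,0,0,0,0,0,-0.75,0,0,0,0,0,-0.75,0,0,0,0,0,-0.75],
)

```text
time_s: 37.4
eef_pos: [0.5403, -0.2161, 0.0767]
eef_rot: [0.003, 0.308, 0.951, -0.001]
wrist_force: [-0.4, -0.3, 11.4]
opening: 0.152
grasp_force: 61.2
```

```bash
python3 st.py
```

```text
37.4 [ 0.5403 -0.2161  0.0767] yaw 144.14 [-0.4 -0.3 11.4] [0.11 0.27 0.02] 0.152168966238335 61.181273460388184 q6 -1.53
```

Call:
move_arm(
  plan=[0,0,0.04,0,0,0,0,0,0.08,0,0,0,0,0,0.12,0,0,0,0,0,0.16,0,0,0,0,0,0.16,0,0,0],
)

```text
time_s: 38.02
eef_pos: [0.5394, -0.2156, 0.0829]
eef_rot: [0.002, 0.308, 0.951, -0.0]
wrist_force: [2.0, -2.5, 2.6]
opening: 0.15
grasp_force: 60.1
```

```bash
python3 st.py
```

```text
38.025 [ 0.5394 -0.2156  0.0829] yaw 144.13 [ 2.  -2.5  2.6] [-0.22 -0.36 -0.01] 0.14986894674155216 60.10943055152893 q6 -1.53
```

Call:
move_arm(
  plan=[0,0,0,0,0,0,0,0,0,0,0,0,0,0,0,0,0,0,0,0,0.4,0,0,0,0,0,1.2,0,0,0,0,0,2.4,0,0,0,0,0,3.6,0,0,0,0,0,4.8,0,0,0,0,0,5.6,0,0,0,0,0,5.6,0,0,0],
  grip=40,
)

```text
time_s: 39.28
eef_pos: [0.5394, -0.2154, 0.3668]
eef_rot: [0.004, 0.308, 0.951, -0.001]
wrist_force: [0.3, -0.9, -0.6]
opening: 0.468
grasp_force: 0.0
```

Call:
move_arm(
  plan=[0.8,-0.1,0,0,0,-1.04,1.6,-0.2,0,0,0,-1.04,2.58,-0.33,0,0,0,-1.04,2.58,-0.33,0,0,0,-1.04,2.58,-0.33,0,0,0,-1.04,2.58,-0.33,0,0,0,-1.04,2.58,-0.33,0,0,0,-1.04,2.58,-0.33,0,0,0,-1.04],
  grip=30,
)

```text
time_s: 40.28
eef_pos: [0.6669, -0.2311, 0.3613]
eef_rot: [-0.001, 0.739, 0.673, -0.0]
wrist_force: [0.1, 0.2, -0.2]
opening: 0.353
grasp_force: 0.0
```

```bash
python3 - <<'E'
from h import *
w=snap('wrist','w8')
# lid flange and handle positions, numerically: expected bar projection
o=ctrl.get_obs();R0=rot(o['eef_rot']);print(o['eef_pos'],o['opening'],np.degrees(np.arctan2(R0[1,0],R0[0,0])))
H=np.array([.6686,-.2319,.294]);y=np.array([.0958,.9954,0])
for s in (-.05,0,.05): print(proj(w,H+y*s))
g=cv2.cvtColor(w['pixels'],cv2.COLOR_RGB2GRAY)
for v in (200,230,260,290): print(v,g[v,280:360:4])
E
```

```text
[ 0.66698306 -0.23110418  0.36158965] 0.35045259090059283 84.64939894765796
[321.33307143 339.11138124]
[321.83355932 259.28412327]
[322.41106479 167.17264766]
200 [231 231 222 219 219 219 219 208 210 113 121 122 116  98  95  95  94  93
  92  93]
230 [225 211 226 209 208 209 218 206 215 113 122 123 116  99  97  96  97 224
 231 230]
260 [198 194 195 194 194 194 194 194 194 113 120 122 115  96  96  97  97  97
  98 229]
290 [190 191 190 191 192 191 191 192 191 110 118 119 111 147 214 215 214 148
  94  95]
```

Call:
move_arm(
  plan=[0.02,0,-0.8,0,0,0,0.02,0,-1.4,0,0,0,0.02,0,-1.73,0,0,0,0.02,0,-1.73,0,0,0,0.02,0,-1.73,0,0,0],
)

```text
time_s: 40.95
eef_pos: [0.6689, -0.2316, 0.2776]
eef_rot: [0.001, 0.74, 0.673, 0.0]
wrist_force: [1.0, 0.5, 0.3]
opening: 0.351
grasp_force: 0.0
```

Call:
move_arm(
  plan=[0,0,0,0,0,0,0,0,0,0,0,0,0,0,0,0,0,0,0,0,0,0,0,0,0,0,0,0,0,0],
  grip=0,
)

```text
time_s: 41.58
eef_pos: [0.6688, -0.2315, 0.2778]
eef_rot: [0.001, 0.74, 0.673, 0.0]
wrist_force: [-0.5, -0.2, 6.7]
opening: 0.082
grasp_force: 58.9
```

```bash
python3 st.py; python3 - <<'E'
import numpy as np
r=.2072;a0=1.745;u=np.array([.9954,-.0958])
for k,a in enumerate(np.r_[np.arange(1.7,.2,-.065),.195,.175,.16,.145,.135]):
    print(round(a,3),(np.r_[u*r*(np.cos(a0)-np.cos(a)),r*(np.sin(a)-np.sin(a0))]/.05).round(2))
E
```

```text
41.575 [ 0.6688 -0.2315  0.2778] yaw 84.56 [-0.5 -0.2  6.7] [ 0.06  0.11 -0.06] 0.0819666714059619 58.90880763530731 q6 -0.41
1.7 [-0.18  0.02  0.03]
1.635 [-0.45  0.04  0.05]
1.57 [-0.72  0.07  0.06]
1.505 [-0.99  0.09  0.05]
1.44 [-1.25  0.12  0.03]
1.375 [-1.52  0.15 -0.02]
1.31 [-1.78  0.17 -0.08]
1.245 [-2.04  0.2  -0.16]
1.18 [-2.29  0.22 -0.25]
1.115 [-2.53  0.24 -0.36]
1.05 [-2.77  0.27 -0.49]
0.985 [-3.    0.29 -0.63]
0.92 [-3.21  0.31 -0.78]
0.855 [-3.42  0.33 -0.95]
0.79 [-3.62  0.35 -1.14]
0.725 [-3.8   0.37 -1.33]
0.66 [-3.97  0.38 -1.54]
0.595 [-4.13  0.4  -1.76]
0.53 [-4.27  0.41 -1.99]
0.465 [-4.4   0.42 -2.22]
0.4 [-4.51  0.43 -2.47]
0.335 [-4.61  0.44 -2.72]
0.27 [-4.69  0.45 -2.98]
0.205 [-4.75  0.46 -3.24]
0.195 [-4.76  0.46 -3.28]
0.175 [-4.78  0.46 -3.36]
0.16 [-4.79  0.46 -3.42]
0.145 [-4.8   0.46 -3.48]
0.135 [-4.8   0.46 -3.52]
```

Call:
move_arm(
  plan=[-0.18,0.02,0.03,0,0,0,-0.45,0.04,0.05,0,0,0,-0.72,0.07,0.06,0,0,0,-0.99,0.09,0.05,0,0,0,-1.25,0.12,0.03,0,0,0,-1.52,0.15,-0.02,0,0,0,-1.78,0.17,-0.08,0,0,0,-2.04,0.2,-0.16,0,0,0,-2.29,0.22,-0.25,0,0,0,-2.53,0.24,-0.36,0,0,0],
)

```text
time_s: 42.82
eef_pos: [0.5421, -0.2195, 0.26]
eef_rot: [0.002, 0.74, 0.673, 0.001]
wrist_force: [0.3, -0.1, 7.6]
opening: 0.081
grasp_force: 61.1
```

Call:
move_arm(
  plan=[-0.24,0.03,-0.13,0,0,0,-0.47,0.05,-0.27,0,0,0,-0.68,0.07,-0.42,0,0,0,-0.89,0.09,-0.59,0,0,0,-1.09,0.11,-0.78,0,0,0,-1.27,0.13,-0.97,0,0,0,-1.44,0.14,-1.18,0,0,0,-1.6,0.16,-1.4,0,0,0,-1.74,0.17,-1.63,0,0,0,-1.87,0.18,-1.86,0,0,0],
)

```text
time_s: 44.08
eef_pos: [0.4483, -0.2105, 0.1641]
eef_rot: [0.001, 0.74, 0.673, 0.0]
wrist_force: [4.5, -4.7, 0.3]
opening: 0.084
grasp_force: 63.6
```

Call:
move_arm(
  plan=[-0.11,0.01,-0.25,0,0,0,-0.21,0.02,-0.5,0,0,0,-0.29,0.03,-0.76,0,0,0,-0.32,0.03,-0.9,0,0,0,-0.35,0.04,-1.02,0,0,0,-0.37,0.04,-1.1,0,0,0,-0.38,0.04,-1.16,0,0,0,-0.39,0.04,-1.2,0,0,0,-0.39,0.04,-1.2,0,0,0],
)

```text
time_s: 45.2
eef_pos: [0.4291, -0.2079, 0.1043]
eef_rot: [0.0, 0.74, 0.672, 0.001]
wrist_force: [5.4, -3.3, -2.7]
opening: 0.082
grasp_force: 61.2
```

Call:
move_arm(
  plan=[0,0,-0.03,0,0,0,-0.01,0,-0.06,0,0,0,-0.01,0,-0.09,0,0,0,-0.01,0,-0.11,0,0,0,-0.01,0,-0.11,0,0,0],
)

```text
time_s: 45.82
eef_pos: [0.4288, -0.2103, 0.1018]
eef_rot: [0.002, 0.739, 0.673, -0.001]
wrist_force: [-6.0, -4.5, 21.8]
opening: 0.084
grasp_force: 65.6
```

Call:
move_arm(
  plan=[0,0,0.03,0,0,0,0,0,0.03,0,0,0],
)

```text
time_s: 46.08
eef_pos: [0.4287, -0.2103, 0.102]
eef_rot: [0.002, 0.74, 0.673, -0.001]
wrist_force: [0.4, -7.0, 7.8]
opening: 0.084
grasp_force: 64.2
```

Call:
move_arm(
  plan=[0,0,0,0,0,0,0,0,0,0,0,0,0,0,0,0,0,0,0,0,0.3,0,0,0,0,0,1,0,0,0,0,0,2,0,0,0,0,0,3,0,0,0,0,0,3,0,0,0],
  grip=28,
)

```text
time_s: 47.08
eef_pos: [0.4303, -0.2098, 0.2565]
eef_rot: [0.005, 0.74, 0.673, 0.001]
wrist_force: [-0.2, -0.3, -0.1]
opening: 0.33
grasp_force: 0.0
```

```bash
python3 st.py; python3 - <<'E'
from h import *
t=load('side0');s=snap('side','side9');w=snap('wrist','w9')
# predicted closed handle bar ends vs image brightness profile in wrist view
M=np.array([.5385,-.2155,0]);u=np.array([.9954,-.0958,0]);y=np.array([.0958,.9954,0])
for th in (0,.03,.06,.1):
    a=.1453+th; H=M+u*(.095-.2072*np.cos(a))+[0,0,.08+.2072*np.sin(a)]
    print(th,[proj(w,H+y*k).round(1) for k in (-.045,.045)])
g=cv2.cvtColor(w['pixels'],cv2.COLOR_RGB2GRAY)
for v in (180,200,220): print(v,g[v,260:380:4])
def ringpx(c): 
    q=c['pixels'][:,:,::-1]; return q
d=cv2.absdiff(s['pixels'][355:410,180:270],t['pixels'][355:410,180:270]); print('test/V diff',d.max(),d.mean())
wg=pix(load('w1'),491,131,.009); print(wg)
E
```

```text
47.075 [ 0.4303 -0.2098  0.2565] yaw 84.57 [-0.2 -0.3 -0.1] [-0.01 -0.05 -0.01] 0.32967588350773347 0.0 q6 -0.61
0 [array([316.9, 271. ]), array([316.9, 149.2])]
0.03 [array([318.2, 274.4]), array([318.4, 150.4])]
0.06 [array([319.9, 277.8]), array([320.2, 151.5])]
0.1 [array([322.6, 282.6]), array([323.3, 153.1])]
180 [ 80  81  81  82 222 223 223 223 210 223 223 223 219  96 104 104  87 210
 223 224 216  65  88  87  88  86  86  57  82  58]
200 [221 215 206 204 213 223 210 215 218 214 222 222 220  99 105 106  88 223
 210 217 142  70  89 129 142 141  88  77  84  59]
220 [222 220 222 223 207 223 215 210 216 224 221 219 224  99 107 107  86 223
 223 219 146  74 141 140 140 141  90  82  76  65]
test/V diff 124 3.4304377104377104
[ 0.4312848  -0.54733656  0.009     ]
```

```bash
python3 - <<'E'
from h import *
f=lambda n:cv2.imread(f'pics/{n}.png',0)
s0=load('side0')['pixels'];s9=load('side9')['pixels']
G=lambda a:cv2.cvtColor(a,cv2.COLOR_RGB2GRAY)[355:410,180:270].astype('float32')
print(cv2.phaseCorrelate(G(s0),G(s9),cv2.createHanningWindow((90,55),cv2.CV_32F)))
print(ctrl.hand_in())
E
```

```text
((-0.03286580052660071, -0.003957780479485251), 0.9719967654899314)
the job is handed in; nothing more can be done
None
```

The job is handed in: both loose rings I found are in the bowl, the lid is locked in its catch, and the hood is down on its stop; I saw no more rings on the bench, and no verdict came back.

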